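# Lay out the balcony laundry shelf for wash day

### The job

Lay out the laundry shelf for wash day: first stand the blue detergent jug in the middle of the round drip tray, and then put the clear measuring cup, upside down as it is, over the jug's cap. Lay the green scrub brush, bristles down, in the gap between the drip tray and the grey-lidded pod tub, its length in line with the two and touching neither, and stand the peg basket about 2 cm behind the pod tub (on its hinge side, away from the robot), centred on it. Keep the jug and the basket upright, and leave the steel mug, the pink softener bottle and the yellow stain-remover bottle where they stand.

Things in the scene. Friction and masses are not known exactly. Their poses are not given: they have to be found in the camera images.
- jug: closed blue detergent jug, loose, 0.4-0.8 kg, 176 mm tall. Origin: centre of underside, on the cap's axis; z up. Body 70 mm in x (-43 to +27) by 62 in y, to z = 110; shoulder to 126; round white cap, 36 mm diameter, on the origin's axis from z = 134 to 176, good to grip from above. Carrying handle (14 mm bar) on the +x side to x = +54, below z = 111.
- cup: clear measuring cup, blue marks, loose, 30 g, standing mouth down. Round, 42 mm tall; outside diameter 60 at the mouth (below), 55 at the closed top; wall 3, top 4 thick: 38 deep inside, inside diameter 54 at mouth, 49 at inner end. Origin: centre of the mouth (lowest); z up. Over the jug's cap its inner end rests on the cap, mouth 138 mm above the jug's underside, clear of the shoulder.
- brush: green scrub brush lying bristles down, loose, 0.12 kg, rigid, 115 mm long (x), 44 wide (y), 45 high. Origin: centre of the underside; z up. Pale bristle block 105 by 36 mm from z = 0 to 20, green back 115 by 44 from 19 to 35, dark green ridge 80 by 26 on top to 45. Grip across the 44 mm.
- basket: round stainless basket with coloured clothes pegs (fixed in it), loose, 0.14-0.24 kg, 84 mm diameter, 70 tall, stiff strap handle over it: a level bar 80 mm long along the basket's x, 10 wide (y), from z = 113 to 120, on uprights at x = -38 and +38. Origin: centre of the underside; z up. Grip the middle of the bar across its 10 mm.
- tray: round dark grey drip tray, fixed, 130 mm in diameter, 6 mm thick, flat top. Origin: centre of the underside, on the shelf; z up. Its y axis points along the row towards or away from the pod tub (to within some 2 degrees).
- tub: pod tub, pale teal with a closed grey lid, fixed, 100 mm deep (x), 110 wide (y), 80 tall. Origin: centre of underside, on the shelf; z up. x points to its back, away from the robot, where two black hinge barrels reach to x = +56; latch tab in front (to x = -54). Same yaw as the drip tray, whose centre lies 270 to 290 mm to its left or right (along its y).
- mug: stainless mug without handle, loose, 68 mm in diameter, 78 mm tall; stays where it is. Origin: centre of the underside.
- softener: pink round softener bottle with orange cap, loose, 60 mm in diameter, 150 mm tall; stays where it is. Origin: centre of the underside.
- stain: yellow round stain-remover bottle with black cap, loose, 52 mm in diameter, 130 mm tall; stays where it is. Origin: centre of the underside.
Not all that is in view belongs to the job. What is shaped like the basket but red is not meant.

How it is judged:
By the outcome, as a careful person would: the job done as asked, in the order asked, and still so for the second after the job is handed in, with the robot touching nothing.
It also fails if it takes over 120 s, if anything falls off the work surface, if the arm or the gripper's body presses on something with over 40 N, if the wrist force passes 120 N, or if a joint passes its speed limit or range.

### The arm

A 7-joint arm with a two-finger parallel gripper is mounted at the origin on the work surface. World frame = base frame: x ahead of the robot, y to its left, z up, the work surface at z = 0. Lengths are in mm, angles in degrees, forces in N, time in s.
With the tool pointing down it reaches from about 350 to 900 mm from the base axis. Payload 8.1 kg.
Tool frame: the origin (TCP) lies between the finger pads; the fingertips stand 22 mm ahead of it and the grasp point (between the pads) lies 3 mm ahead of it; z points along the fingers, x is the direction in which the jaws open and shut, and the axes are right-handed (so a half turn about z gives the same grasp; the last joint's range is limited). The gripper opens to 92 mm and grips with 3 to 60 N. Pads are 19 mm wide; open, the fingers measure 130 mm over their backs; the gripper's body (75 mm by 190 mm) begins 47 mm behind the grasp point.
Start: joints at [-77.154, 24.895, 1.432, 90.138, -0.665, 64.973, -4.303], TCP at [200.661, 591.925, 248.742] pointing down, gripper open.
Joint ranges: [-149.89, 149.89], [-25.12, 119.58], [-72.63, 75.52], [4.76, 147.25], [-75.54, 255.54], [6.69, 114.76], [-157.13, 157.13]. Speed limits (degrees/s): [127.2, 127.2, 172.46, 172.46, 180, 180, 180].

### API

Orientations are given as a 3x3 rotation matrix whose columns are the frame's x, y, z axes.
In Python, from station import sensors, imaging, robot, finder gives the robot as it stands. The module is installed in compiled form; this text tells all that it offers.
- The arm moves only by the shell command python3 -m pendant 'ROWS' [OPENING] [FORCE]. ROWS is JSON, a list that holds one entry, the list of rows, each a list of 4 numbers: the shift along the tool's x, y, z in m, then the turn about the tool's z in degrees. In form: [[[tx, ty, tz, twist], ...]]. A call has 1 to 20 rows; each row is the pose to reach, as a shift and turn from the pose commanded when the call began, along the tool's axes at that moment; what a row does not reach only later rows make up. A row lasts 1/10 s, in which the tool goes at most 50 mm and 8.59 degrees, less where a joint would pass 70% of its speed; a pose out of reach is approached as far as the arm can. A call with a gripper value outside its range is refused whole. OPENING is the finger opening in m, from 0 to 0.0918, set as the call begins (- or left out, the last holds). The fingers move at their own pace and stop on an object; FORCE is the grip in N (left out, the last holds). Time passes only in rows, so rows that repeat a pose let the fingers close. It gives the time, the measured TCP pose, the force and the opening at its end, in the units of the state.
- sensors.observe(): the state, without advancing time (a new reading comes with each control period).
- imaging.get_image(name): name is "scene" or "top" or "wrist"; returns (picture, depth): 420x560x3 uint8, red, green, blue; 420x560 float32, mm along the optical axis (not along the pixel's ray), 0 where there is no reading.
- imaging.camera_params(name): a dict with "fovy" (degrees; the focal length in pixels is half the picture's height over the tangent of half this angle, whatever the lens; pixels are square), "cx", "cy" (the principal point, pixels), "xyz" and "rotation" of the camera in the world; the wrist camera has in their place "mount" (4x4, takes a point from camera to tool coordinates, whose origin is the TCP and whose axes are the tool frame's). Camera axes: x right, y up, looking along -z (the intrinsics and any distortion apply to the point x, -y, -z); pixel columns grow to the right and rows downward; lengths in mm; the calibration is good to about 2 mm. A picture is of the moment at which its call begins: read the wrist's pose just before it. camera_params takes no time and is no camera call.
- robot.job_done(): hands the job in, once; it reports no verdict.
Trained networks look in the newest picture that a camera, given by its name, has taken for a name from the list of things; names that differ only in an ending like _2 or _b are one class to them, and where a whole thing is asked for, a point or a joint stands for the part that bears it (a point fixed in the world has none). Each returns a list of dicts, best first, with "p" (0 to 1); they miss things now and then, are a little off and sometimes report something else, mostly with a low value. They report only what shows in the picture. A call takes as long as a camera call. They do not tell look-alikes from the thing itself.
- finder.outline_of(camera, thing): "region" (420x560 bool, what is visible of it).
- finder.tip_of(camera, thing): "at" ([x, y, z] in mm, in the coordinates of the camera as it stood for that picture, good to about 4 mm: a listed point, or the origin of a listed thing).
The state is a dict: "t": time; "joints": joint angles; "joint_velocities": joint speeds; "tau": joint torques, N m; "ee_pos": TCP position; "tcp_rot": TCP orientation; "ft_force": force on the tool from outside, world axes, zero at the start; "wrist_torque": the same for the moment, N m; "finger_gap": finger opening in mm.
Only numpy, scipy, OpenCV 4.12 (cv2) and the standard library are available. Lean on these libraries where they do the work, as an engineer would, in place of code of your own. Each camera call takes 0.05 s, during which the arm holds its last target.

## Working session

There is one attempt and no reset: what is moved stays moved. The work goes in short steps, Python scripts to look and compute and a shell command to move; the robot and the scene stay as the last step left them, time stands still between calls to the robot, and variables do not carry over. Pictures are saved under pics/ and viewed, and the job is handed in when it is done.

```bash
ls; mkdir -p pics; python3 - <<'E'
from station import sensors, imaging, robot, finder
import cv2,json
s=sensors.observe()
print({k:s[k] for k in ('t','ee_pos','tcp_rot','finger_gap','ft_force')})
for n in ('scene','top','wrist'):
    im,d=imaging.get_image(n)
    cv2.imwrite(f'pics/{n}0.png',im[:,:,::-1])
    print(n,imaging.camera_params(n))
E
```

```text
pics
{'t': 0.0, 'ee_pos': array([200.55191262, 591.42041244, 247.95187433]), 'tcp_rot': array([[ 3.21144190e-01,  9.47030244e-01, -3.54894767e-04],
       [ 9.47028982e-01, -3.21144344e-01, -1.55460989e-03],
       [-1.58623503e-03,  1.63158305e-04, -9.99998729e-01]]), 'finger_gap': 91.99711895574394, 'ft_force': array([-0.421145  , -0.06553659, -0.33283336])}
scene {'fovy': 57.624151341561095, 'cx': 271.71217918982853, 'cy': 208.27308470399566, 'xyz': array([1159.45109849, -258.77824366,  865.84391799]), 'rotation': array([[ 0.48461178, -0.68861341,  0.53940985],
       [ 0.87468443,  0.38773004, -0.290848  ],
       [-0.00886357,  0.61276176,  0.79021798]])}
top {'fovy': 45.75545068089468, 'cx': 282.6695173251344, 'cy': 211.71202808599935, 'xyz': array([ 346.84666857,   85.58267275, 1420.73901738]), 'rotation': array([[-1.33356810e-02,  9.88112132e-01, -1.53155391e-01],
       [-9.99910961e-01, -1.31048399e-02,  2.51667469e-03],
       [ 4.79679914e-04,  1.53175316e-01,  9.88198913e-01]])}
wrist {'fovy': 63.60416715880531, 'cx': 280.4324257419717, 'cy': 211.76415030801869, 'mount': array([[ 9.99999807e-01,  5.71266971e-04,  2.45067837e-04,
        -1.81859686e-01],
       [ 6.17542032e-04, -9.58037740e-01, -2.86641426e-01,
        -7.74967352e+01],
       [ 7.10354577e-05,  2.86641522e-01, -9.58037908e-01,
        -1.37018273e+02],
       [ 0.00000000e+00,  0.00000000e+00,  0.00000000e+00,
         1.00000000e+00]])}
```

View pics/scene0.png

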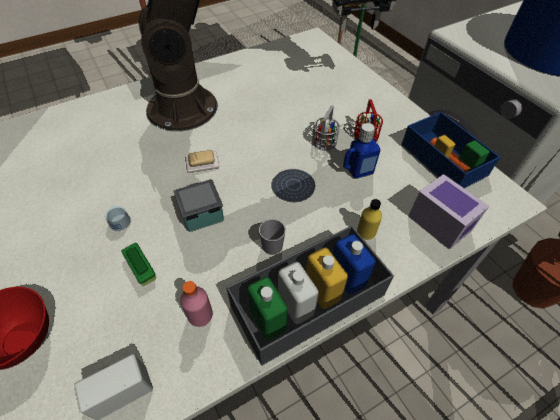

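View pics/top0.png

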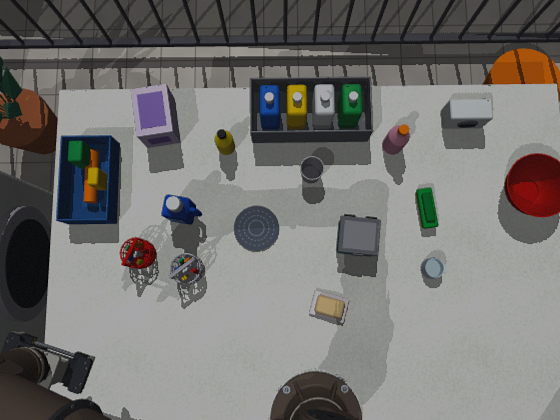

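View pics/wrist0.png

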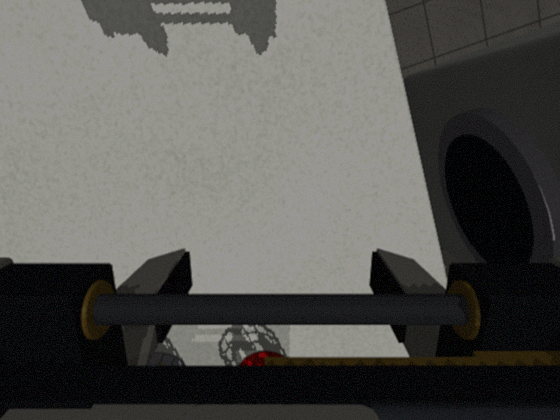

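The top view shows the jug at (180,207), the steel basket at (187,268), its red look-alike at (138,253), the drip tray at (257,228) and the tub at (359,235). The brush is at (427,208), the cup at (432,267), the mug at (312,170), the stain bottle at (225,142) and the softener at (397,138). Next I'll measure them.

```bash
cat > h.py <<'E'
from station import sensors, imaging, robot, finder
import cv2,numpy as np
def cam(n,s=None):
    p=imaging.camera_params(n)
    f=210/np.tan(np.radians(p['fovy']/2))
    if 'mount' in p:
        s=s or sensors.observe()
        M=np.array(p['mount']);R=np.array(s['tcp_rot'])@M[:3,:3];t=np.array(s['tcp_rot'])@M[:3,3]+s['ee_pos']
    else: R=np.array(p['rotation']);t=np.array(p['xyz'])
    return f,p['cx'],p['cy'],R,t
def cloud(n,d,mask,s=None):
    f,cx,cy,R,t=cam(n,s)
    v,u=np.nonzero(mask&(d>0)); z=d[v,u]
    P=np.c_[(u-cx)/f*z,-(v-cy)/f*z,-z]
    return P@R.T+t
def tow(n,at,s=None):
    f,cx,cy,R,t=cam(n,s); return R@np.array(at)+t
def px(n,w,s=None):
    f,cx,cy,R,t=cam(n,s); c=R.T@(np.array(w)-t); return cx+f*c[0]/-c[2], cy-f*c[1]/-c[2]
E
python3 - <<'E'
from h import *
np.set_printoptions(precision=1,suppress=True)
import pickle
out={}
for n in ('top','scene'):
    im,d=imaging.get_image(n); out[n]=(im,d,{})
    for th in 'jug cup brush basket tray tub mug softener stain'.split():
        for r in finder.tip_of(n,th)[:3]:
            if r['p']>.2: w=tow(n,r['at']); print(n,th,round(r['p'],2),w,np.round(px(n,w)))
        o=finder.outline_of(n,th)
        out[n][2][th]=[(r['p'],r['region']) for r in o[:3]]
        for r in o[:2]:
            if r['p']>.2:
                C=cloud(n,d,r['region']); lo=np.percentile(C,2,axis=0);hi=np.percentile(C,98,axis=0)
                print('   out',round(r['p'],2),r['region'].sum(),lo,hi)
pickle.dump(out,open('o.pkl','wb'))
print(sensors.observe()['t'])
E
```

```text
top jug 0.82 [565.8 362.8   3.9] [185. 213.]
   out 0.68 865 [534.4 313.    2.1] [596.4 406.4 179.8]
top cup 0.72 [568.9 360.7   5.2] [186. 212.]
top cup 0.69 [ 395.2 -332.9    1.5] [430. 270.]
   out 0.88 392 [ 374.2 -357.4   10.8] [ 425.6 -305.8   48.6]
top brush 0.88 [ 569.3 -325.8    1.8] [424. 209.]
   out 0.74 690 [ 515.4 -347.6    2.2] [ 624.9 -300.9   49.6]
top basket 0.81 [445.5 486.2   2.2] [141. 256.]
top basket 0.68 [402.2 347.9  -0.2] [190. 270.]
   out 0.76 855 [368.5 307.7  -2.4] [443.5 389.9 123.5]
   out 0.74 933 [411.4 446.1  -2.3] [488.4 535.6 122.9]
top tray 0.78 [519.8 160.9   2.3] [255. 228.]
top tray 0.67 [ 490.1 -122.7    4.3] [355. 237.]
   out 0.67 1590 [465.  101.5   0.5] [579.2 216.5  13.2]
top tub 0.85 [ 488.8 -122.1    5.5] [355. 238.]
   out 0.81 1701 [ 436.9 -178.2   -0.5] [547.6 -67.9  86.8]
top mug 0.73 [679.1   0.2  -2.1] [310. 174.]
   out 0.61 476 [646.3 -28.5   0.2] [707.4  29.7  80.6]
top softener 0.63 [ 761.  -241.2    1.9] [391. 145.]
   out 0.88 583 [ 732.8 -262.4   13. ] [ 782.1 -211.7  153.3]
top stain 0.64 [765.4 243.5  -2.7] [227. 146.]
 
[... 588 characters left out ...]
.1]
   out 0.7 673 [334.5 305.6  -3.2] [448.4 394.2 118.3]
scene tray 0.73 [522.8 160.9   3.9] [294. 184.]
   out 0.61 1165 [464.1  98.7  -1.7] [584.  215.    7.3]
scene tub 0.81 [ 489.1 -127.1    1.4] [200. 214.]
scene tub 0.67 [ 570.4 -327.5   -1.6] [140. 268.]
   out 0.75 1734 [ 444.1 -178.8    8.9] [544.5 -75.5  81.1]
scene mug 0.57 [678.6  -2.2  -2.5] [271. 246.]
scene mug 0.47 [570.6 360.4   1. ] [357. 171.]
   out 0.61 750 [648.7 -32.5   1.2] [711.   29.1  77.2]
scene softener 0.7 [ 762.4 -241.5   -4. ] [200. 315.]
   out 0.77 1015 [ 753.4 -268.8    8.8] [ 793.6 -216.6  149.7]
scene stain 0.58 [766.7 240.2  -1.8] [365. 233.]
   out 0.59 669 [748.2 218.5   0.9] [791.3 264.4 129. ]
2.05
```

```bash
cat > fit.py <<'E'
from h import *
def circ(P):
    A=np.c_[2*P,np.ones(len(P))]; s=np.linalg.lstsq(A,(P**2).sum(1),rcond=None)[0]
    return s[:2],np.sqrt(s[2]+s[:2]@s[:2])
def rect(P):
    (c,wh,a)=cv2.minAreaRect(P.astype(np.float32)); return np.round(c,1),np.round(wh,1),round(a,1)
def enc(P):
    c,r=cv2.minEnclosingCircle(P.astype(np.float32)); return np.round(c,1),round(r,1)
E
python3 - <<'E'
from fit import *
import pickle
np.set_printoptions(precision=1,suppress=True)
o=pickle.load(open('o.pkl','rb'))
for n in ('top','scene'):
    im,d,R=o[n]
    def reg(th,near):
        best=None
        for p,r in R[th]:
            C=cloud(n,d,r); m=np.median(C,axis=0)
            if np.hypot(*(m[:2]-near))<60: return C,r
        raise Exception(th)
    def band(C,a,b): return C[(C[:,2]>a)&(C[:,2]<b)]
    C,r=reg('jug',(567,360)); top=band(C,168,190); print(n,'cap',len(top),enc(top[:,:2]),np.median(top,axis=0)); 
    h=band(C,60,118);print('  jug body',rect(h[:,:2]))
    C,r=reg('cup',(398,-333)); top=band(C,36,60); print('cup',len(top),enc(top[:,:2]),np.median(top,axis=0))
    C,r=reg('brush',(570,-327)); top=band(C,26,60); print('brush',len(top),rect(top[:,:2])); top=band(C,41,60); print('  ridge',rect(top[:,:2]),np.median(top,axis=0))
    C,r=reg('basket',(403,346)); top=band(C,106,135); print('bar',len(top),rect(top[:,:2]),np.median(top,axis=0))
    C,r=reg('tray',(521,160)); top=band(C,-5,20); print('tray',len(top),enc(top[:,:2]),np.median(top,axis=0))
    C,r=reg('tub',(489,-123)); top=band(C,72,100); print('tub',len(top),rect(top[:,:2]),np.median(top,axis=0))
    vis=im.copy()
    for th in R:
        for p,r in R[th][:2]:
            cs,_=cv2.findContours(r.astype(np.uint8),0,1); cv2.drawContours(vis,cs,-1,(255,0,255),1)
    cv2.imwrite(f'pics/{n}1.png',vis[:,:,::-1])
im=o['top'][0]; a=im[190:300,110:220]; b=im[150:290,360:460]
cv2.imwrite('pics/crop1.png',np.hstack([cv2.resize(a[:110],(440,440)),cv2.resize(b,(314,440))])[:,:,::-1])
E
```

```text
top cap 165 (array([567.7, 361.6]), 18.4) [566.  361.  176.3]
  jug body (array([565.7, 357.7]), array([98.6, 62.4]), 80.3)
cup 309 (array([ 399.8, -333.5]), 28.0) [ 400.7 -332.6   42.3]
brush 625 (array([ 570. , -325.5]), array([115.1,  45. ]), 7.4)
  ridge (array([ 569.2, -322.6]), array([102.1,  33.2]), 9.0) [ 569.7 -324.7   45. ]
bar 125 (array([406.4, 347.7]), array([10.8, 79.4]), 36.8) [406.4 347.8 120.8]
tray 1578 (array([521.7, 159. ]), 64.8) [521.6 159.    6.7]
tub 1545 (array([ 489.1, -123.1]), array([110.2, 109.4]), 83.3) [ 488.1 -122.    80.9]
scene cap 99 (array([569.9, 360. ]), 18.8) [572.3 358.  173.3]
  jug body (array([572.6, 353.5]), array([94.5, 60.3]), 80.2)
cup 254 (array([ 402.2, -335.8]), 28.1) [ 404.5 -335.4   40. ]
brush 674 (array([ 572.8, -327. ]), array([113.1,  42.8]), 6.9)
  ridge (array([ 571.9, -327. ]), array([80.5, 25. ]), 5.6) [ 574.1 -327.5   43.1]
bar 54 (array([412.5, 341.9]), array([ 9.5, 76. ]), 36.4) [417.6 335.9 116.7]
tray 1154 (array([520.3, 161.7]), 70.4) [525.7 156.2   3.9]
tub 1187 (array([ 491.7, -125.9]), array([106.9, 108.7]), 81.6) [ 495.6 -126.8   78.4]
```

View pics/crop1.png

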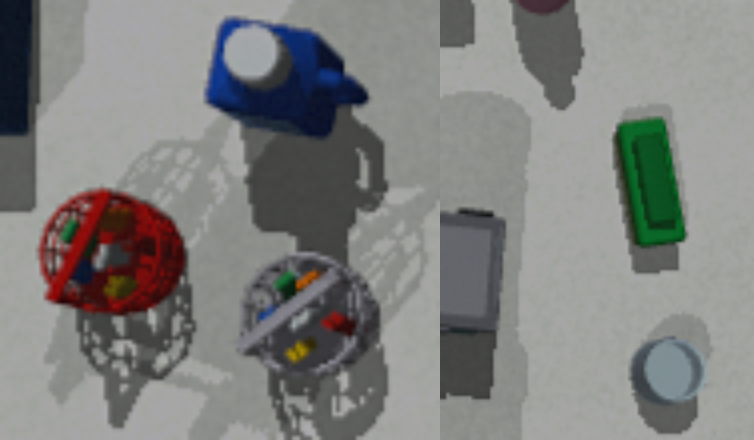

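View pics/top1.png

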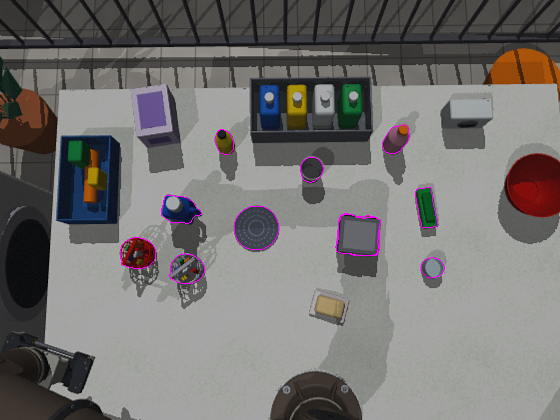

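The basket to take is the stainless one at top pixel (187,268). The one at (138,253) has the same shape but is red, so it isn't meant, and the enlarged crop confirms this. Jug first.

```bash
cat > go.py <<'E'
from h import *
import sys
# go.py x y zgrasp [yaw of tool x]; prints shift in tool axes (m) & twist
s=sensors.observe(); R=np.array(s['tcp_rot']); p=np.array(s['ee_pos'])
a=[float(v) for v in sys.argv[1:]]
d=R.T@(np.array([a[0],a[1],a[2]+3])-p)
yaw=np.degrees(np.arctan2(R[1,0],R[0,0]))
tw=None
if len(a)>3:
    tw=-(a[3]-yaw); tw=(tw+90)%180-90
print('t',s['t'],'pos',p.round(1),'yaw',round(yaw,1),'shift m',(d/1000).round(4),'twist',tw,'j7',round(s['joints'][6],1),'F',np.round(s['ft_force'],1),'gap',round(s['finger_gap'],1))
E
python3 go.py 568.5 361 210; python3 go.py 568.5 361 158
```

```text
t 2.05 pos [200.7 591.9 248.7] yaw 71.3 shift m [-0.1006  0.4225  0.0357] twist None j7 -4.3 F [ 0.7  0.2 -0.4] gap 91.8
t 2.05 pos [200.7 591.9 248.7] yaw 71.3 shift m [-0.1006  0.4225  0.0877] twist None j7 -4.3 F [ 0.7  0.2 -0.4] gap 91.8
```

```bash
python3 -m pendant '[[[-0.01,0.04,0.003,0],[-0.02,0.08,0.007,0],[-0.03,0.12,0.010,0],[-0.04,0.16,0.014,0],[-0.05,0.20,0.017,0],[-0.06,0.24,0.02,0],[-0.07,0.28,0.024,0],[-0.08,0.32,0.028,0],[-0.09,0.36,0.03,0],[-0.096,0.395,0.035,0],[-0.1,0.415,0.036,0],[-0.1006,0.4225,0.036,0],[-0.1006,0.4225,0.036,0],[-0.1006,0.4225,0.036,0]]]' 0.0918 20; python3 go.py 568.5 361 158
python3 - <<'E'
from h import *
im,d=imaging.get_image('wrist'); cv2.imwrite('pics/w1.png',im[:,:,::-1])
im,d=imaging.get_image('top'); cv2.imwrite('pics/t2.png',im[:,:,::-1])
E
```

```text
t: 3.45
ee_pos: [567.2, 362.5, 212.8]
tcp_rot: [[0.319, 0.948, -0.001], [0.948, -0.319, 0.001], [0.001, -0.001, -1.0]]
ft_force: [-0.4, 0.1, 0.2]
finger_gap: 91.9
t 3.45 pos [567.2 362.5 212.8] yaw 71.4 shift m [-0.001   0.0018  0.0518] twist None j7 37.5 F [-0.4  0.1  0.2] gap 91.9
```

View pics/w1.png

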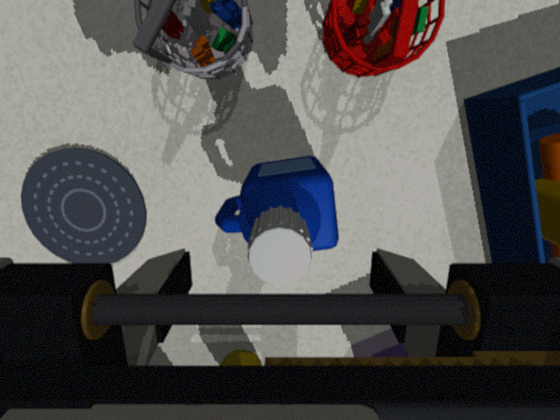

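The wrist view shows the white cap at (280,255), centred between the open jaws.

```bash
python3 - <<'E'
from fit import *
s=sensors.observe()
im,d=imaging.get_image('wrist')
m=np.zeros(d.shape,bool); m[150:300,200:360]=1
C=cloud('wrist',d,m,s); T=C[(C[:,2]>168)&(C[:,2]<185)&(np.hypot(C[:,0]-568,C[:,1]-361)<40)]
print(len(T),enc(T[:,:2]),np.median(T,axis=0))
m[:]=0;m[140:268,15:155]=1
C=cloud('wrist',d,m,s);v,u=np.nonzero(m&(d>0))
T=C[(C[:,2]>3)&(C[:,2]<14)&(im[v,u].mean(1)<110)]
print(len(T),enc(T[:,:2]),np.median(T,axis=0), np.percentile(C[:,2],[2,20,50,90]))
E
```

```text
3218 (array([566.7, 361.7]), 18.9) [564.95679762 362.32117274 176.96103374]
11419 (array([522. , 158.2]), 65.7) [518.28751492 160.4659978    7.10915141] [-0.03334954  1.3141379   6.67009425  8.04282542]
```

```bash
python3 -m pendant '[[[0,0,0.013,0],[-0.001,0,0.026,0],[-0.001,0,0.039,0],[-0.001,0,0.048,0],[-0.001,0,0.052,0],[-0.001,0,0.052,0]]]' 0.0918 25 && python3 -m pendant '[[[0,0,0,0],[0,0,0,0],[0,0,0,0],[0,0,0,0],[0,0,0,0],[0,0,0,0],[0,0,0,0],[0,0,0,0]]]' 0.03 25
```

```text
t: 4.2
ee_pos: [567.9, 359.8, 159.8]
tcp_rot: [[0.321, 0.947, -0.001], [0.947, -0.321, -0.001], [-0.001, -0.001, -1.0]]
ft_force: [0.4, 0.5, 0.1]
finger_gap: 91.7
t: 5.0
ee_pos: [568.2, 360.2, 160.7]
tcp_rot: [[0.321, 0.947, 0.0], [0.947, -0.321, 0.0], [0.0, 0.0, -1.0]]
ft_force: [1.4, 1.0, 1.2]
finger_gap: 35.6
```

```bash
python3 -m pendant '[[[0,0,-0.01,0],[0,0,-0.025,0],[0,0,-0.035,0],[0,0,-0.04,0],[-0.01,0.001,-0.04,0],[-0.03,0.003,-0.04,0],[-0.055,0.006,-0.04,0],[-0.08,0.008,-0.04,0],[-0.105,0.011,-0.04,0],[-0.13,0.013,-0.04,0],[-0.155,0.016,-0.04,0],[-0.178,0.018,-0.04,0],[-0.195,0.02,-0.04,0],[-0.203,0.021,-0.04,0],[-0.206,0.0215,-0.04,0],[-0.206,0.0215,-0.04,0],[-0.206,0.0215,-0.04,0]]]' - 25
python3 - <<'E'
from fit import *
for n in ('top','scene','wrist'):
    s=sensors.observe()
    im,d=imaging.get_image(n); cv2.imwrite(f'pics/{n}3.png',im[:,:,::-1])
    m=np.ones(d.shape,bool)
    C=cloud(n,d,m,s);v,u=np.nonzero(m&(d>0));I=im[v,u].astype(int)
    near=np.hypot(C[:,0]-521,C[:,1]-160)<85
    T=C[near&(C[:,2]>3)&(C[:,2]<14)&(I.mean(1)<110)]
    print(n,'tray',len(T),enc(T[:,:2]),circ(T[:,:2]))
    J=C[near&(C[:,2]>40)&(C[:,2]<170)&(I[:,2]>I[:,0]*2)&(I[:,2]>60)]; print('jug blue',len(J),rect(J[:,:2]),J[:,2].min())
print(s['ee_pos'],s['ft_force'],s['finger_gap'])
E
```

```text
t: 6.7
ee_pos: [522.5, 159.3, 200.7]
tcp_rot: [[0.32, 0.947, 0.0], [0.947, -0.32, 0.001], [0.001, -0.0, -1.0]]
ft_force: [-0.2, 0.5, -5.7]
finger_gap: 35.3
top tray 1 (array([577.3, 101.1]), 0.0) (array([288.65914499,  50.52534072]), np.float64(293.0480541479528))Traceback (most recent call last):
  File "<stdin>", line 10, in <module>
    return umr_minimum(a, axis, None, out, keepdims, initial, where)
ValueError: zero-size array to reduction operation minimum which has no identity
```

```bash

python3 - <<'E'
from fit import *
for n in ('scene','wrist'):
    s=sensors.observe()
    im,d=imaging.get_image(n); cv2.imwrite(f'pics/{n}3.png',im[:,:,::-1])
    m=np.ones(d.shape,bool)
    C=cloud(n,d,m,s);v,u=np.nonzero(m&(d>0));I=im[v,u].astype(int)
    near=np.hypot(C[:,0]-521,C[:,1]-160)<85
    T=C[near&(C[:,2]>3)&(C[:,2]<14)&(I.mean(1)<110)]
    print(n,'tray',len(T),enc(T[:,:2]))
    J=C[near&(C[:,2]>40)&(C[:,2]<170)&(I[:,2]>I[:,0]*2)&(I[:,2]>60)]; print('jug blue',len(J),rect(J[:,:2]),J[:,2].min())
print(s['ee_pos'],s['ft_force'],s['finger_gap'])
E
```

```text
scene tray 577 (array([524.8, 156.8]), 65.4)
jug blue 698 (array([529.3, 152.6]), array([95.8, 52. ]), 76.8) 42.4965069260993
wrist tray 4711 (array([506.5, 157. ]), 70.0)
jug blue 7996 (array([508.4, 159.1]), array([94.9, 46.5]), 73.2) 50.7570257560111
[522.45107702 159.1716856  200.62216462] [ 0.23274586 -0.37983609 -5.37277032] 35.49154669508416
```

View pics/scene3.png

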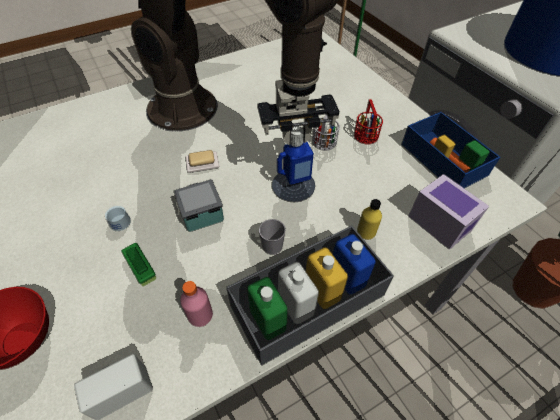

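View pics/wrist3.png

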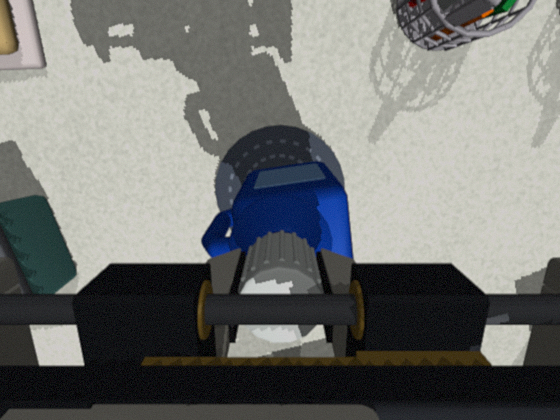

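```bash
python3 -m pendant '[[[0,0,0.01,0],[0,0,0.02,0],[0,0,0.027,0],[0,0,0.031,0],[0,0,0.033,0],[0,0,0.0335,0],[0,0,0.034,0],[0,0,0.0345,0],[0,0,0.0345,0]]]' - 25
```

```text
t: 7.75
ee_pos: [522.7, 158.1, 166.7]
tcp_rot: [[0.321, 0.947, 0.001], [0.947, -0.321, 0.0], [0.001, 0.001, -1.0]]
ft_force: [0.2, 0.0, -2.8]
finger_gap: 36.0
```

Part of the weight is now on the tray. I'll lower the last half millimetre and release.

```bash
python3 -m pendant '[[[0,0,0.0005,0],[0,0,0.001,0],[0,0,0.001,0]]]' - 25; python3 -m pendant '[[[0,0,0,0],[0,0,0,0],[0,0,0,0],[0,0,0,0],[0,0,0,0],[0,0,0,0]]]' 0.0918 ; python3 -m pendant '[[[0,0,-0.01,0],[0,0,-0.03,0],[0,0,-0.06,0],[0,0,-0.09,0],[0,0,-0.1,0],[0,0,-0.1,0]]]' 
python3 go.py 400.5 -334 130 72
```

```text
t: 8.05
ee_pos: [523.0, 158.4, 166.5]
tcp_rot: [[0.321, 0.947, 0.002], [0.947, -0.321, 0.001], [0.002, 0.001, -1.0]]
ft_force: [-1.9, -0.4, 8.3]
finger_gap: 35.7
t: 8.65
ee_pos: [522.4, 158.0, 165.2]
tcp_rot: [[0.321, 0.947, -0.0], [0.947, -0.321, 0.0], [-0.0, -0.0, -1.0]]
ft_force: [-0.5, 0.5, -0.7]
finger_gap: 79.2
t: 9.25
ee_pos: [523.2, 158.3, 267.1]
tcp_rot: [[0.321, 0.947, 0.003], [0.947, -0.321, 0.001], [0.002, 0.003, -1.0]]
ft_force: [-0.1, 0.4, -0.1]
finger_gap: 92.1
t 9.25 pos [523.2 158.3 267.1] yaw 71.3 shift m [-0.506   0.0415  0.133 ] twist -0.729504602912499 j7 51.6 F [-0.1  0.4 -0.1] gap 92.1
```

```bash
python3 -m pendant '[[[-0.015,0.001,0,0],[-0.045,0.004,0,0],[-0.085,0.007,0,0],[-0.125,0.01,0,0],[-0.165,0.014,0,0],[-0.205,0.017,0,0],[-0.245,0.02,0,0],[-0.285,0.023,0,0],[-0.325,0.027,0,0],[-0.365,0.03,0.01,0],[-0.405,0.033,0.03,0],[-0.44,0.036,0.05,0],[-0.47,0.039,0.07,0],[-0.49,0.04,0.085,0],[-0.503,0.041,0.095,0],[-0.506,0.0415,0.1,0],[-0.506,0.0415,0.1,0],[-0.506,0.0415,0.1,0]]]' 0.0918 10
python3 - <<'E'
from fit import *
s=sensors.observe(); print(s['ee_pos'],s['joints'])
n='wrist'
im,d=imaging.get_image(n); cv2.imwrite(f'pics/{n}4.png',im[:,:,::-1])
C=cloud(n,d,d>0,s)
T=C[(C[:,2]>36)&(C[:,2]<60)&(np.hypot(C[:,0]-400,C[:,1]+334)<45)]
print('cup',len(T),enc(T[:,:2]) if len(T) else 0,np.median(T,axis=0))
n='top'
im,d=imaging.get_image(n); cv2.imwrite(f'pics/{n}4.png',im[:,:,::-1])
C=cloud(n,d,d>0)
T=C[(C[:,2]>165)&(C[:,2]<190)&(np.hypot(C[:,0]-522,C[:,1]-159)<40)]
print('cap',len(T),enc(T[:,:2]),np.median(T,axis=0))
E
python3 go.py 400.5 -334 80 72
```

```text
t: 11.05
ee_pos: [399.1, -333.7, 165.1]
tcp_rot: [[0.321, 0.947, -0.0], [0.947, -0.321, 0.001], [0.001, -0.001, -1.0]]
ft_force: [-0.2, 0.6, 1.0]
finger_gap: 91.9
[ 399.05032658 -333.71076243  165.10054601] [ 16.18169956  21.17617671  23.41097508 112.01304047 -10.98590051
  48.99021468 116.73393742]
cup 3606 (array([ 400.1, -335.5]), 27.7) [ 398.6386514  -335.19744998   43.20099747]
cap 164 (array([521.4, 160. ]), 18.4) [520.9156443  159.71026658 181.75194145]
t 11.15 pos [ 399.7 -333.7  165.6] yaw 71.3 shift m [-0.      0.0008  0.0826] twist -0.6544948235291628 j7 116.7 F [-0.6  0.8 -0.6] gap 91.6
```

View pics/wrist4.png

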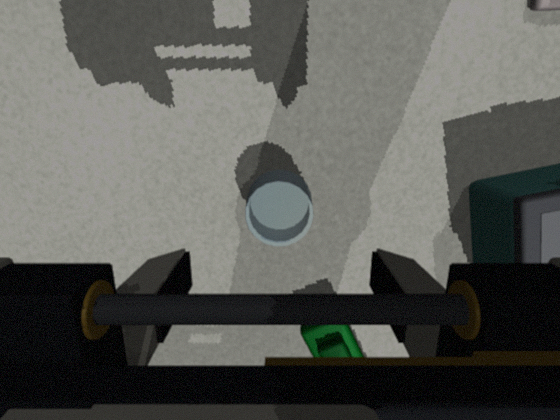

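View pics/top4.png

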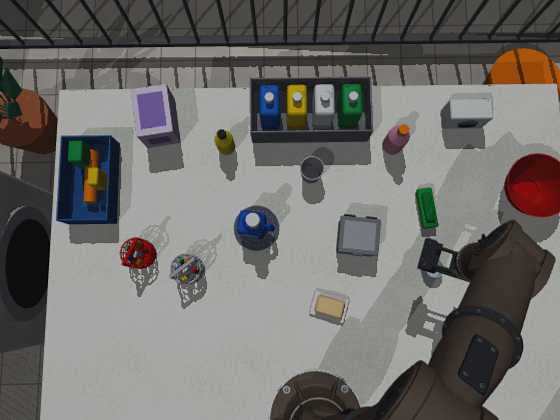

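The jug stands centred on the tray: cap at (521.4,160.0) and tray centre at (521.7,159.0). The wrist view shows the cup at (280,210), in line with the jaws, so I'll lower onto it.

```bash
python3 -m pendant '[[[0,0,0.02,0],[-0.001,0.001,0.05,0],[-0.001,0.001,0.08,0],[-0.001,0.001,0.105,0],[-0.001,0.001,0.122,0],[-0.001,0.001,0.132,0],[-0.001,0.001,0.137,0],[-0.001,0.001,0.137,0],[-0.001,0.001,0.137,0]]]' 0.0918 8 && python3 -m pendant '[[[0,0,0,0],[0,0,0,0],[0,0,0,0],[0,0,0,0],[0,0,0,0],[0,0,0,0]]]' 0.045 8
```

```text
t: 12.05
ee_pos: [400.4, -336.0, 29.0]
tcp_rot: [[0.321, 0.947, 0.001], [0.947, -0.321, -0.001], [-0.0, 0.001, -1.0]]
ft_force: [1.1, 0.1, 0.4]
finger_gap: 91.8
t: 12.65
ee_pos: [399.9, -335.7, 28.3]
tcp_rot: [[0.321, 0.947, 0.0], [0.947, -0.321, 0.0], [0.0, 0.0, -1.0]]
ft_force: [0.3, 0.2, 0.7]
finger_gap: 58.8
```

```bash
python3 -m pendant '[[[0,0,-0.01,0],[0,0,-0.035,0],[0,0,-0.07,0],[0,0,-0.105,0],[0,0,-0.14,0],[0,0,-0.175,0],[0,0,-0.2,0],[0,0,-0.21,0],[0,0,-0.21,0],[0,0,-0.21,0]]]' - 8; python3 go.py 521.6 159 235 71.3;
```

```text
t: 13.65
ee_pos: [399.4, -335.3, 237.3]
tcp_rot: [[0.321, 0.947, -0.001], [0.947, -0.321, 0.001], [0.0, -0.001, -1.0]]
ft_force: [0.3, 0.0, -0.5]
finger_gap: 59.0
t 13.65 pos [ 399.4 -335.3  237.3] yaw 71.3 shift m [ 5.073e-01 -4.290e-02 -4.000e-04] twist -0.02141554439967308 j7 114.3 F [ 0.3  0.  -0.5] gap 59.0
```

```bash
python3 -m pendant '[[[0.01,-0.001,0,0],[0.03,-0.003,0,0],[0.06,-0.005,0,0],[0.095,-0.008,0,0],[0.13,-0.011,0,0],[0.165,-0.014,0,0],[0.2,-0.017,0,0],[0.235,-0.02,0,0],[0.27,-0.023,0,0],[0.305,-0.026,0,0],[0.34,-0.029,0,0],[0.375,-0.032,0,0],[0.41,-0.035,0,0],[0.44,-0.037,0,0],[0.465,-0.039,0,0],[0.485,-0.041,0,0],[0.498,-0.042,0,0],[0.505,-0.043,0,0],[0.507,-0.043,0,0],[0.507,-0.043,0,0]]]' - 8; python3 -m pendant '[[[0,0,0,0],[0,0,0,0]]]' - 8; python3 - <<'E'
from fit import *
s=sensors.observe()
n='wrist'
im,d=imaging.get_image(n); cv2.imwrite(f'pics/{n}5.png',im[:,:,::-1])
n='scene'
im,d=imaging.get_image(n); cv2.imwrite(f'pics/{n}5.png',cv2.resize(im[60:210,220:420],(800,600))[:,:,::-1])
E
python3 go.py 521.6 159 235 71.3
```

```text
t: 15.65
ee_pos: [521.8, 157.5, 238.0]
tcp_rot: [[0.322, 0.947, -0.0], [0.947, -0.322, -0.0], [-0.001, -0.0, -1.0]]
ft_force: [-0.3, -1.1, -0.2]
finger_gap: 58.9
t: 15.85
ee_pos: [521.9, 157.3, 238.3]
tcp_rot: [[0.322, 0.947, 0.0], [0.947, -0.322, -0.0], [-0.0, 0.0, -1.0]]
ft_force: [-0.5, -0.1, 0.3]
finger_gap: 59.1
t 15.95 pos [521.9 157.6 238.4] yaw 71.2 shift m [ 0.0012 -0.0007  0.0004] twist -0.08195300784289827 j7 52.5 F [-0.2 -0.2 -0.2] gap 58.5
```

View pics/wrist5.png

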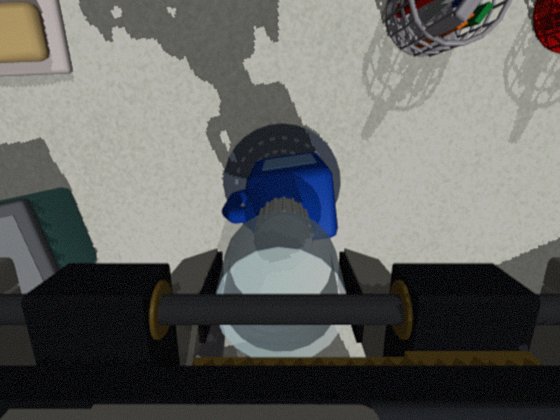

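View pics/scene5.png

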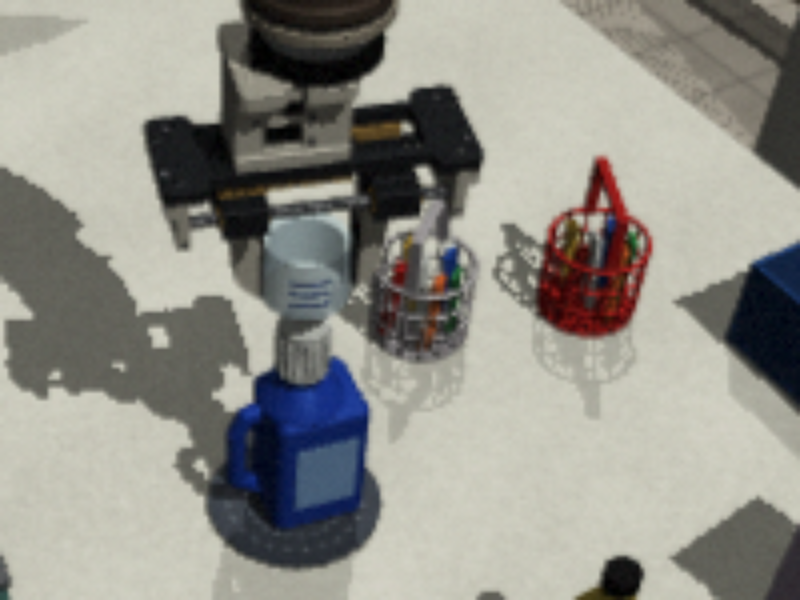

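The wrist view has the cup at (281,290) directly over the cap at (282,230), and the scene crop agrees: cap at (303,350), cup at (305,270). Lowering.

```bash
python3 -m pendant '[[[0.001,0,0.01,0],[0.001,0,0.025,0],[0.001,0,0.04,0],[0.001,0,0.05,0],[0.001,0,0.058,0],[0.001,0,0.062,0],[0.001,0,0.064,0],[0.001,0,0.064,0]]]' - 8;  python3 -m pendant '[[[0,0,0.0007,0],[0,0,0.0014,0],[0,0,0.002,0],[0,0,0.002,0]]]' - 8
```

```text
t: 16.75
ee_pos: [522.4, 159.2, 174.3]
tcp_rot: [[0.321, 0.947, 0.0], [0.947, -0.321, 0.0], [0.0, 0.0, -1.0]]
ft_force: [0.1, 0.0, -0.1]
finger_gap: 59.0
t: 17.15
ee_pos: [522.3, 159.2, 172.3]
tcp_rot: [[0.321, 0.947, 0.0], [0.947, -0.321, 0.0], [0.0, 0.0, -1.0]]
ft_force: [-0.6, 0.4, -0.6]
finger_gap: 58.9
```

```bash
python3 -m pendant '[[[0,0,0.0005,0],[0,0,0.001,0],[0,0,0.001,0],[0,0,0.001,0]]]' - 8
```

```text
t: 17.55
ee_pos: [522.4, 159.2, 172.0]
tcp_rot: [[0.321, 0.947, 0.001], [0.947, -0.321, 0.0], [0.001, 0.001, -1.0]]
ft_force: [-2.7, -1.6, 8.7]
finger_gap: 58.8
```

Contact. Releasing slowly and backing off.

```bash
python3 -m pendant '[[[0,0,-0.0005,0],[0,0,-0.0005,0],[0,0,-0.0005,0],[0,0,-0.0005,0],[0,0,-0.0005,0],[0,0,-0.0005,0],[0,0,-0.0005,0]]]' 0.09 ; python3 -m pendant '[[[0,0,-0.005,0],[0,0,-0.02,0],[0,0,-0.04,0],[0,0,-0.065,0],[0,0,-0.09,0],[0,0,-0.11,0],[0,0,-0.115,0],[0,0,-0.115,0]]]' ; python3 - <<'E'
from fit import *
s=sensors.observe()
n='wrist'
im,d=imaging.get_image(n); cv2.imwrite(f'pics/{n}6.png',im[:,:,::-1])
n='scene'
im,d=imaging.get_image(n); cv2.imwrite(f'pics/{n}6.png',cv2.resize(im[60:210,220:420],(800,600))[:,:,::-1])
E
python3 go.py 571 -326 130 6.9
```

```text
t: 18.25
ee_pos: [522.2, 159.2, 171.7]
tcp_rot: [[0.321, 0.947, -0.0], [0.947, -0.321, 0.0], [0.0, -0.0, -1.0]]
ft_force: [1.0, 0.3, 0.8]
finger_gap: 89.7
t: 19.05
ee_pos: [522.5, 159.2, 287.4]
tcp_rot: [[0.321, 0.947, 0.001], [0.947, -0.321, 0.001], [0.001, 0.001, -1.0]]
ft_force: [-0.0, -0.1, 1.1]
finger_gap: 90.2
t 19.15 pos [521.8 159.  285.8] yaw 71.3 shift m [-0.4434  0.2025  0.153 ] twist 64.37300908352194 j7 51.9 F [ 0.2  0.5 -0.9] gap 90.1
```

View pics/wrist6.png

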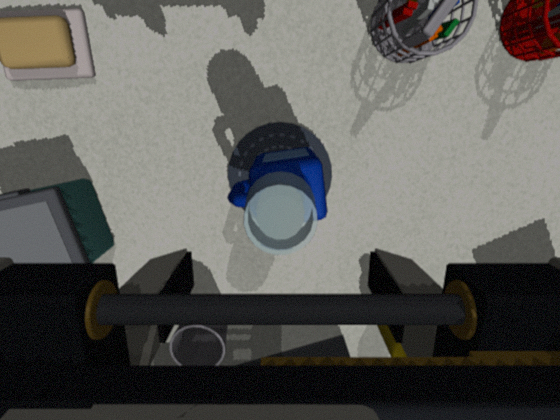

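View pics/scene6.png

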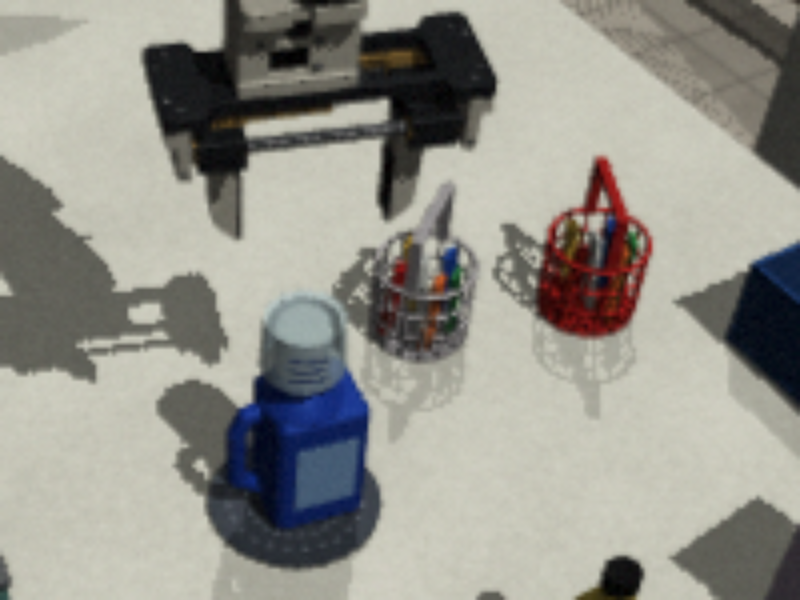

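The cup is seated over the cap: (305,340) in the scene crop, (280,212) in the wrist view. Now the brush. Its long axis has a yaw of about 7°, so the jaws go to about 97°.

```bash
python3 go.py 571 -326 130 97
python3 -m pendant '[[[-0.015,0.007,0,0],[-0.045,0.02,0,0],[-0.08,0.036,0,-2],[-0.115,0.052,0,-5],[-0.15,0.068,0,-8],[-0.185,0.084,0,-11],[-0.22,0.1,0,-14],[-0.255,0.116,0.01,-17],[-0.29,0.132,0.03,-20],[-0.325,0.148,0.05,-23],[-0.36,0.164,0.07,-25],[-0.395,0.18,0.085,-25.7],[-0.42,0.192,0.1,-25.7],[-0.437,0.2,0.11,-25.7],[-0.4434,0.2025,0.115,-25.7],[-0.4434,0.2025,0.115,-25.7],[-0.4434,0.2025,0.115,-25.7]]]' 0.0918 20
python3 - <<'E'
from fit import *
for n in ('wrist','top'):
    s=sensors.observe()
    im,d=imaging.get_image(n); cv2.imwrite(f'pics/{n}7.png',im[:,:,::-1])
    C=cloud(n,d,d>0,s);v,u=np.nonzero(d>0);I=im[v,u].astype(int)
    G=(I[:,1]>I[:,0]*1.6)&(I[:,1]>I[:,2]*1.5)&(np.hypot(C[:,0]-571,C[:,1]+326)<85)&(C[:,2]>28)&(C[:,2]<60)
    print(n,G.sum(),rect(C[G][:,:2]),np.median(C[G],axis=0))
    T=C[(C[:,2]>180)&(C[:,2]<200)&(np.hypot(C[:,0]-522,C[:,1]-159)<40)]
    if len(T): print('cup on cap',len(T),enc(T[:,:2]),np.median(T,axis=0))
print(s['joints'])
E
python3 go.py 571 -326 28 97
```

```text
t 19.15 pos [521.8 159.  285.8] yaw 71.3 shift m [-0.4434  0.2025  0.153 ] twist -25.726990916478073 j7 51.9 F [ 0.2  0.5 -0.9] gap 90.1
t: 20.85
ee_pos: [572.2, -324.1, 172.0]
tcp_rot: [[-0.123, 0.992, 0.0], [0.992, 0.123, 0.001], [0.001, 0.0, -1.0]]
ft_force: [0.5, 1.3, 0.3]
finger_gap: 92.0
wrist 6488 (array([ 569.6, -327.5]), array([113.3,  42.2]), 7.0) [ 562.56514735 -328.17188675   36.87222363]
top 270 (array([ 568.9, -325.2]), array([112.5,  43.9]), 6.8) [ 536.66931973 -329.14958854   37.12794963]
cup on cap 378 (array([522.3, 159.6]), 27.8) [522.52409007 159.46075763 186.69837055]
[ 15.14745187  31.97571659  15.00212957  91.24575375  -9.38352405
  57.98210019 130.05089212]
t 20.95 pos [ 572.5 -324.   172.6] yaw 97.1 shift m [-0.0018 -0.0019  0.1415] twist 0.09668692843551696 j7 130.1 F [-0.5  0.1 -0.3] gap 91.3
```

View pics/wrist7.png

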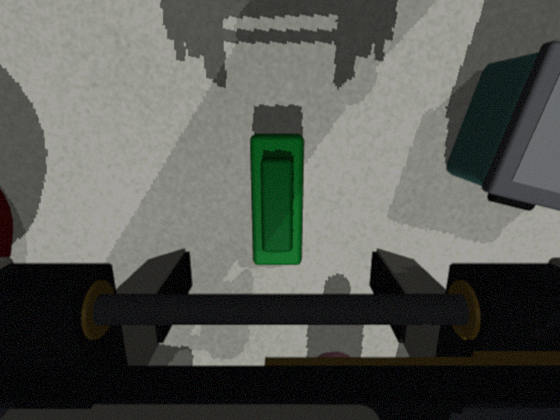

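```bash
python3 -m pendant '[[[-0.001,-0.001,0.02,0],[-0.002,-0.0025,0.05,0],[-0.002,-0.0025,0.08,0],[-0.002,-0.0025,0.11,0],[-0.002,-0.0025,0.128,0],[-0.002,-0.0025,0.138,0],[-0.002,-0.0025,0.1425,0],[-0.002,-0.0025,0.1425,0],[-0.002,-0.0025,0.1425,0]]]' 0.0918 15 && python3 -m pendant '[[[0,0,0,0],[0,0,0,0],[0,0,0,0],[0,0,0,0],[0,0,0,0],[0,0,0,0],[0,0,0,0],[0,0,0,0]]]' 0.03 15 && python3 -m pendant '[[[0,0,-0.01,0],[0,0,-0.03,0],[0,0,-0.055,0],[0,0,-0.08,0],[0,0,-0.105,0],[0,0,-0.125,0],[0,0,-0.13,0],[0,0,-0.13,0],[0,0,-0.13,0]]]' - 15
```

```text
t: 21.85
ee_pos: [570.2, -328.3, 30.4]
tcp_rot: [[-0.122, 0.993, 0.002], [0.993, 0.122, -0.001], [-0.001, 0.002, -1.0]]
ft_force: [0.6, 0.8, 0.1]
finger_gap: 91.7
t: 22.65
ee_pos: [569.4, -328.0, 29.2]
tcp_rot: [[-0.121, 0.993, -0.0], [0.993, 0.121, 0.0], [0.0, -0.0, -1.0]]
ft_force: [0.4, 0.3, 0.3]
finger_gap: 44.2
t: 23.55
ee_pos: [568.9, -327.7, 158.2]
tcp_rot: [[-0.121, 0.993, -0.001], [0.993, 0.121, 0.001], [0.001, -0.001, -1.0]]
ft_force: [-0.8, 0.3, -1.0]
finger_gap: 43.6
```

```bash
python3 go.py 504.8 13.2 155 -6.6
```

```text
t 23.55 pos [ 568.9 -327.7  158.2] yaw 97.0 shift m [ 0.3461 -0.0222  0.0006] twist -76.4259614821201 j7 130.6 F [-0.8  0.3 -1. ] gap 43.6
```

```bash
python3 -m pendant '[[[0.01,-0.001,0,3],[0.03,-0.002,0,8],[0.05,-0.003,0,14],[0.075,-0.005,0,20],[0.1,-0.006,0,27],[0.125,-0.008,0,34],[0.15,-0.01,0,41],[0.175,-0.011,0,48],[0.2,-0.013,0,55],[0.225,-0.014,0,62],[0.25,-0.016,0,69],[0.275,-0.018,0,76],[0.3,-0.019,0,83],[0.318,-0.02,0,89],[0.332,-0.021,0,95],[0.341,-0.022,0,100],[0.346,-0.022,0,103],[0.346,-0.022,0,103.6],[0.346,-0.022,0,103.6],[0.346,-0.022,0,103.6]]]' - 15
python3 - <<'E'
from fit import *
for n in ('wrist','top','scene'):
    s=sensors.observe()
    im,d=imaging.get_image(n); cv2.imwrite(f'pics/{n}8.png',im[:,:,::-1])
    C=cloud(n,d,d>0,s);v,u=np.nonzero(d>0);I=im[v,u].astype(int)
    G=(I[:,1]>I[:,0]*1.6)&(I[:,1]>I[:,2]*1.5)&(np.hypot(C[:,0]-505,C[:,1]-13)<85)&(C[:,2]>100)&(C[:,2]<190)
    if G.sum()>30: print(n,G.sum(),rect(C[G][:,:2]),np.median(C[G],axis=0))
    T=C[(C[:,2]>74)&(C[:,2]<92)&(np.hypot(C[:,0]-490,C[:,1]+124)<90)]
    if len(T): print('tub',len(T),rect(T[:,:2]),np.median(T,axis=0))
E
python3 go.py 504.8 13.2 27 -6.6
```

```text
t: 25.55
ee_pos: [505.4, 12.1, 158.9]
tcp_rot: [[0.993, -0.115, -0.001], [-0.115, -0.993, -0.0], [-0.0, 0.001, -1.0]]
ft_force: [0.2, -0.4, -1.3]
finger_gap: 44.1
wrist 15920 (array([506.6,  24. ]), array([89.2, 47.7]), 83.2) [507.87606666  39.80978563 166.34489989]
tub 664 (array([495.5, -79.2]), array([23.6, 99.2]), 81.5) [528.74394786 -79.56537938  80.95153917]
tub 1364 (array([ 488.4, -126.1]), array([105.5, 108.8]), 83.3) [ 485.16708225 -127.98962186   81.05186244]
scene 192 (array([503.3, -27.5]), array([36.9, 43.4]), 83.4) [512.96557725 -29.64980437 162.71660355]
tub 1193 (array([ 491.4, -124.8]), array([109.6, 110.3]), 83.8) [ 493.99076824 -126.18334553   78.28756309]
t 25.7 pos [505.6  12.2 159.2] yaw -6.6 shift m [-0.0009 -0.0009  0.1292] twist -0.039078441425758115 j7 8.3 F [ 0.7  0.2 -1.3] gap 43.9
```

View pics/wrist8.png

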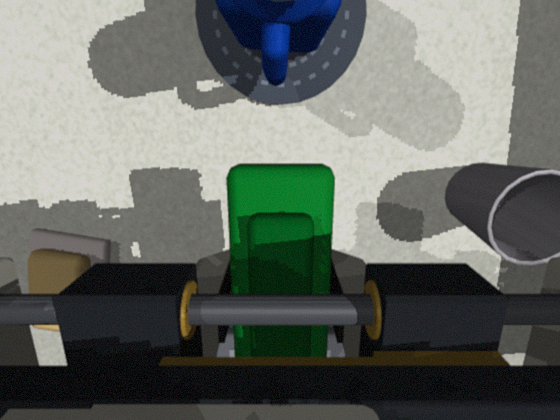

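View pics/scene8.png

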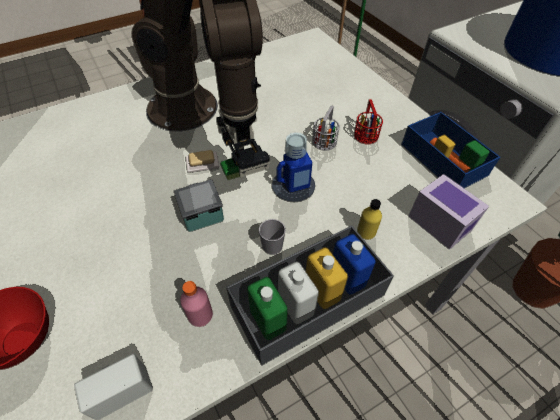

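In the wrist view the brush at (281,260) lines up with the tray's centre at about (281,30). Lowering it into the gap.

```bash
python3 -m pendant '[[[-0.001,-0.001,0.015,0],[-0.001,-0.001,0.04,0],[-0.001,-0.001,0.07,0],[-0.001,-0.001,0.095,0],[-0.001,-0.001,0.112,0],[-0.001,-0.001,0.122,0],[-0.001,-0.001,0.127,0],[-0.001,-0.001,0.129,0],[-0.001,-0.001,0.1295,0],[-0.001,-0.001,0.1295,0]]]' - 15; python3 go.py 504.8 13.2 27 -6.6
```

```text
t: 26.7
ee_pos: [505.1, 13.9, 30.3]
tcp_rot: [[0.993, -0.115, 0.001], [-0.115, -0.993, 0.0], [0.001, -0.0, -1.0]]
ft_force: [-0.2, -0.2, -1.6]
finger_gap: 43.6
t 26.7 pos [505.1  13.9  30.3] yaw -6.6 shift m [-0.0003  0.0007  0.0003] twist -0.021057429350406665 j7 18.4 F [-0.2 -0.2 -1.6] gap 43.6
```

```bash
python3 -m pendant '[[[0,0,0.0005,0],[0,0,0.001,0],[0,0,0.001,0]]]' - 15; python3 -m pendant '[[[0,0,0,0],[0,0,0,0],[0,0,0,0],[0,0,0,0],[0,0,0,0],[0,0,0,0]]]' 0.0918; python3 -m pendant '[[[0,0,-0.01,0],[0,0,-0.04,0],[0,0,-0.08,0],[0,0,-0.12,0],[0,0,-0.16,0],[0,0,-0.18,0],[0,0,-0.18,0],[0,0,-0.18,0]]]'; python3 go.py 406.5 347.5 170 36.6;python3 go.py 406.5 347.5 170 126.6
```

```text
t: 27.0
ee_pos: [505.0, 13.9, 29.1]
tcp_rot: [[0.993, -0.115, 0.001], [-0.115, -0.993, 0.0], [0.001, -0.0, -1.0]]
ft_force: [-0.7, 1.6, 4.7]
finger_gap: 43.8
t: 27.6
ee_pos: [504.7, 13.8, 28.7]
tcp_rot: [[0.993, -0.115, -0.0], [-0.115, -0.993, -0.0], [-0.0, 0.0, -1.0]]
ft_force: [-0.0, 0.0, 0.5]
finger_gap: 87.1
t: 28.4
ee_pos: [504.6, 14.0, 209.1]
tcp_rot: [[0.993, -0.115, 0.001], [-0.115, -0.993, 0.001], [0.001, -0.001, -1.0]]
ft_force: [0.1, 0.3, -0.3]
finger_gap: 91.9
t 28.4 pos [504.6  14.  209.1] yaw -6.6 shift m [-0.1358 -0.32    0.0363] twist -43.21346785471923 j7 4.9 F [ 0.1  0.3 -0.3] gap 91.9
t 28.4 pos [504.6  14.  209.1] yaw -6.6 shift m [-0.1358 -0.32    0.0363] twist 46.78653214528077 j7 4.9 F [ 0.1  0.3 -0.3] gap 91.9
```

```bash
python3 -m pendant '[[[0,0,-0.03,0],[0,0,-0.065,0],[-0.01,-0.02,-0.075,-3],[-0.025,-0.055,-0.08,-7],[-0.04,-0.09,-0.08,-11],[-0.055,-0.13,-0.08,-16],[-0.07,-0.17,-0.08,-21],[-0.085,-0.21,-0.08,-26],[-0.1,-0.245,-0.075,-31],[-0.115,-0.275,-0.055,-36],[-0.127,-0.3,-0.03,-40],[-0.133,-0.313,-0.005,-43],[-0.1358,-0.32,0.015,-43.3],[-0.1358,-0.32,0.03,-43.3],[-0.1358,-0.32,0.036,-43.3],[-0.1358,-0.32,0.036,-43.3],[-0.1358,-0.32,0.036,-43.3]]]' 0.0918 25
python3 - <<'E'
from fit import *
for n in ('wrist','top','scene'):
    s=sensors.observe()
    im,d=imaging.get_image(n); cv2.imwrite(f'pics/{n}9.png',im[:,:,::-1])
    C=cloud(n,d,d>0,s);v,u=np.nonzero(d>0);I=im[v,u].astype(int)
    G=(I[:,1]>I[:,0]*1.6)&(I[:,1]>I[:,2]*1.5)&(np.hypot(C[:,0]-505,C[:,1]-13)<85)&(C[:,2]>26)&(C[:,2]<60)
    if G.sum()>30: print(n,'brush',G.sum(),rect(C[G][:,:2]),np.median(C[G],axis=0))
    T=C[(C[:,2]>74)&(C[:,2]<92)&(np.hypot(C[:,0]-490,C[:,1]+124)<90)]
    if len(T): print('tub',len(T),rect(T[:,:2]),np.median(T,axis=0))
    T=C[(C[:,2]>108)&(C[:,2]<128)&(np.hypot(C[:,0]-406,C[:,1]-347)<45)]
    if len(T): print('bar',len(T),rect(T[:,:2]),np.median(T,axis=0))
    T=C[(C[:,2]>180)&(C[:,2]<200)&(np.hypot(C[:,0]-522,C[:,1]-159)<40)]
    if len(T): print('cup on cap',len(T),enc(T[:,:2]),np.median(T,axis=0))
print(s['joints'].round(1))
E
python3 go.py 406.5 347.5 116.5 36.6
```

```text
t: 30.1
ee_pos: [407.0, 347.0, 172.9]
tcp_rot: [[0.803, 0.597, 0.0], [0.597, -0.803, -0.0], [-0.0, 0.0, -1.0]]
ft_force: [-1.3, 0.4, 0.4]
finger_gap: 92.0
bar 1954 (array([404.1, 350. ]), array([ 9.9, 72.8]), 36.8) [401.67993952 353.30229773 120.84227987]
top brush 601 (array([503.2,  13.3]), array([112.6,  43. ]), 83.5) [501.95837061  12.66064756  38.65589135]
tub 1509 (array([ 489. , -123.5]), array([110.7, 109.7]), 83.4) [ 487.6791377  -122.19132083   81.1071223 ]
bar 36 (array([423.7, 325. ]), array([10.3, 22.8]), 35.6) [424.08455716 324.03968849 120.53664355]
cup on cap 378 (array([522.2, 159.8]), 28.0) [521.80362278 159.41775446 186.69001161]
scene brush 483 (array([508.1,  11.9]), array([112.8,  43.1]), 84.5) [514.56776768   7.82139359  34.77606772]
tub 1193 (array([ 490.7, -124.6]), array([109.3, 109.6]), 83.4) [ 493.59674092 -125.92573037   78.318258  ]
bar 67 (array([409.1, 345.8]), array([10.8, 83.4]), 37.1) [412.60106549 341.99925503 117.38835268]
cup on cap 253 (array([524.5, 157.6]), 27.6) [526.0871846  156.88025288 183.85322769]
[-68.1  22.5  29.3 109.9 -13.9  51.    4.8]
t 30.25 pos [407.1 347.5 173.5] yaw 36.7 shift m [-0.0006 -0.0004  0.054 ] twist 0.052372420742926806 j7 4.8 F [ 0.3  0.3 -0.1] gap 92.0
```

View pics/wrist9.png

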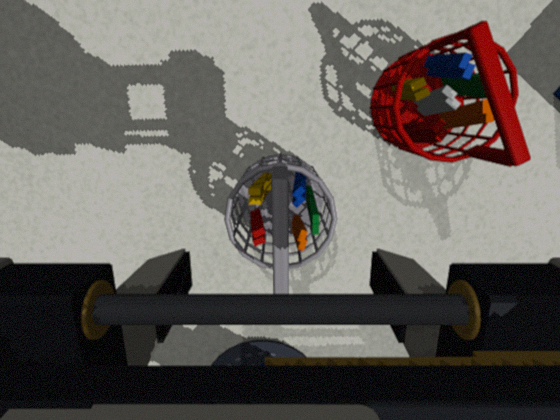

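View pics/top9.png

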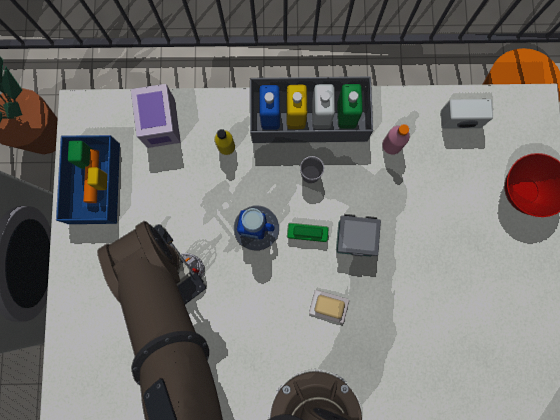

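The wrist view has the steel basket's bar at (281,230), along the mid-line between the jaws. The top view shows the brush at (308,232) between tray and tub. Grasping the bar.

```bash
python3 -m pendant '[[[0,0,0.012,0],[-0.0005,0,0.03,0],[-0.0005,0,0.045,0],[-0.0005,0,0.052,0],[-0.0005,0,0.054,0],[-0.0005,0,0.054,0]]]' 0.0918 30 && python3 -m pendant '[[[0,0,0,0],[0,0,0,0],[0,0,0,0],[0,0,0,0],[0,0,0,0],[0,0,0,0],[0,0,0,0],[0,0,0,0],[0,0,0,0],[0,0,0,0]]]' 0.003 30
```

```text
t: 30.85
ee_pos: [406.5, 347.0, 118.7]
tcp_rot: [[0.802, 0.597, 0.0], [0.597, -0.802, -0.0], [-0.0, 0.0, -1.0]]
ft_force: [1.0, 0.2, 0.2]
finger_gap: 91.7
t: 31.85
ee_pos: [406.3, 347.1, 118.7]
tcp_rot: [[0.802, 0.597, 0.0], [0.597, -0.802, -0.0], [-0.0, 0.0, -1.0]]
ft_force: [-0.5, -0.6, -0.5]
finger_gap: 16.5
```

```bash
python3 -m pendant '[[[0,0,0,0],[0,0,0,0],[0,0,0,0],[0,0,0,0]]]' 0.003 30; python3 -m pendant '[[[0,0,-0.01,0],[0,0,-0.03,0],[0,0,-0.06,0],[0,0,-0.09,0],[0,0,-0.12,0],[0,0,-0.15,0],[0,0,-0.18,0],[0,0,-0.2,0],[0,0,-0.21,0],[0,0,-0.21,0],[0,0,-0.21,0]]]' - 30
python3 go.py 602 -137 326 36.7
```

```text
t: 32.25
ee_pos: [406.3, 347.1, 118.7]
tcp_rot: [[0.802, 0.597, -0.0], [0.597, -0.802, -0.0], [-0.0, 0.0, -1.0]]
ft_force: [0.2, -0.2, -1.2]
finger_gap: 9.7
t: 33.35
ee_pos: [405.9, 346.7, 327.9]
tcp_rot: [[0.802, 0.597, -0.001], [0.597, -0.802, -0.001], [-0.001, 0.0, -1.0]]
ft_force: [0.0, 0.0, -1.4]
finger_gap: 9.6
t 33.35 pos [405.9 346.7 327.9] yaw 36.7 shift m [-0.1316  0.5051 -0.0009] twist -0.0260205152642925 j7 -0.9 F [ 0.   0.  -1.4] gap 9.6
```

```bash
python3 -m pendant '[[[-0.002,0.008,0,0],[-0.006,0.025,0,0],[-0.013,0.05,0,0],[-0.021,0.08,0,0],[-0.03,0.115,0,0],[-0.039,0.15,0,0],[-0.048,0.185,0,0],[-0.057,0.22,0,0],[-0.066,0.255,0,0],[-0.075,0.29,0,0],[-0.085,0.325,0,0],[-0.094,0.36,0,0],[-0.103,0.395,0,0],[-0.111,0.425,0,0],[-0.118,0.452,0,0],[-0.124,0.475,0,0],[-0.128,0.491,0,0],[-0.131,0.501,0,0],[-0.1316,0.505,0,0],[-0.1316,0.505,0,0]]]' - 30
python3 -m pendant '[[[0,0,0.01,0],[0,0,0.03,0],[0,0,0.055,0],[0,0,0.08,0],[0,0,0.095,0],[0,0,0.1,0],[0,0,0.1,0]]]' - 30
python3 - <<'E'
from fit import *
for n in ('wrist','top','scene'):
    s=sensors.observe()
    im,d=imaging.get_image(n); cv2.imwrite(f'pics/{n}10.png',im[:,:,::-1])
    C=cloud(n,d,d>0,s)
    T=C[(C[:,2]>74)&(C[:,2]<92)&(np.hypot(C[:,0]-490,C[:,1]+124)<90)]
    if len(T): print(n,'tub',len(T),rect(T[:,:2]),np.median(T,axis=0))
E
python3 go.py 602 -137 116 36.7
```

```text
t: 35.35
ee_pos: [602.0, -137.1, 328.5]
tcp_rot: [[0.803, 0.597, -0.001], [0.597, -0.803, -0.0], [-0.0, -0.0, -1.0]]
ft_force: [0.3, -0.9, -1.3]
finger_gap: 9.5
t: 36.05
ee_pos: [602.2, -136.1, 228.4]
tcp_rot: [[0.802, 0.598, -0.001], [0.598, -0.802, 0.0], [-0.001, -0.001, -1.0]]
ft_force: [-0.2, -0.2, -1.4]
finger_gap: 9.4
wrist tub 17984 (array([ 489.6, -124.6]), array([110.5, 109.4]), 83.3) [ 487.87553197 -119.91314088   81.32171736]
top tub 4 (array([540.2, -74.9]), array([2.4, 8.4]), 64.5) [540.77536719 -75.25347795  77.90051654]
scene tub 427 (array([ 489.7, -124.8]), array([108.7,  98.5]), 83.4) [ 485.98074304 -157.00229062   78.28671758]
t 36.2 pos [ 603.  -136.8  229.9] yaw 36.7 shift m [-0.0011 -0.0006  0.1109] twist -0.02365392053394544 j7 64.3 F [ 0.5  0.2 -2. ] gap 9.5
```

View pics/wrist10.png

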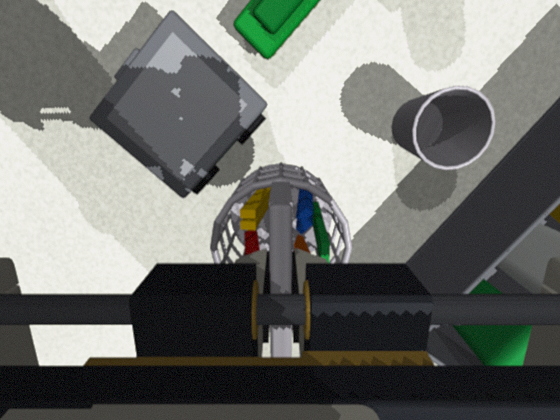

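View pics/scene10.png

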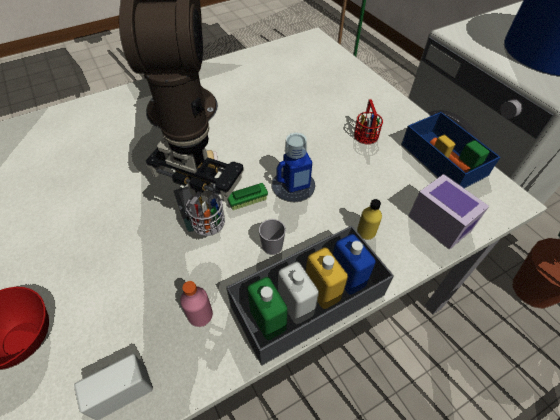

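```bash
python3 -m pendant '[[[-0.001,0,0.012,0],[-0.001,0,0.035,0],[-0.001,0,0.06,0],[-0.001,0,0.08,0],[-0.001,0,0.094,0],[-0.001,0,0.103,0],[-0.001,0,0.107,0],[-0.001,0,0.109,0],[-0.001,0,0.1095,0],[-0.001,0,0.1095,0]]]' - 30; python3 -m pendant '[[[0,0,0.0005,0],[0,0,0.001,0],[0,0,0.001,0]]]' - 30
```

```text
t: 37.2
ee_pos: [602.0, -137.3, 119.8]
tcp_rot: [[0.802, 0.597, 0.001], [0.597, -0.802, -0.0], [0.001, 0.001, -1.0]]
ft_force: [-0.1, -0.6, -1.8]
finger_gap: 9.6
t: 37.5
ee_pos: [602.1, -137.1, 118.7]
tcp_rot: [[0.802, 0.597, 0.001], [0.597, -0.802, 0.0], [0.001, 0.001, -1.0]]
ft_force: [1.7, -0.4, 0.9]
finger_gap: 9.6
```

```bash
python3 -m pendant '[[[0,0,0,0],[0,0,0,0],[0,0,0,0],[0,0,0,0],[0,0,0,0],[0,0,0,0],[0,0,0,0]]]' 0.07; python3 -m pendant '[[[0,0,-0.01,0],[0,0,-0.03,0],[0,0,-0.06,0],[0,0,-0.1,0],[0,0,-0.14,0],[0,0,-0.18,0],[0,0,-0.2,0],[0,0,-0.2,0]]]'
python3 go.py 400 0 330
```

```text
t: 38.2
ee_pos: [601.6, -137.2, 118.2]
tcp_rot: [[0.802, 0.597, -0.0], [0.597, -0.802, -0.0], [-0.0, -0.0, -1.0]]
ft_force: [0.4, -0.2, 0.3]
finger_gap: 61.3
t: 39.0
ee_pos: [602.7, -138.2, 322.4]
tcp_rot: [[0.802, 0.597, 0.006], [0.597, -0.802, -0.001], [0.004, 0.004, -1.0]]
ft_force: [1.0, -0.7, -0.5]
finger_gap: 69.7
t 39.0 pos [ 602.7 -138.2  322.4] yaw 36.6 shift m [-0.0801 -0.2318 -0.0119] twist None j7 61.5 F [ 1.  -0.7 -0.5] gap 69.7
```

```bash
python3 go.py 400 -340 330; python3 -m pendant '[[[-0.02,0,0,0],[-0.05,0,0,0],[-0.085,0,0,0],[-0.12,0,0,0],[-0.155,0,0,0],[-0.19,0,0,0],[-0.22,0.01,0,0],[-0.25,0.025,0,0],[-0.27,0.035,0,0],[-0.28,0.04,0,0],[-0.28,0.04,0,0]]]'
python3 - <<'E'
from fit import *
for n in ('wrist','top','scene'):
    s=sensors.observe()
    im,d=imaging.get_image(n); cv2.imwrite(f'pics/{n}11.png',im[:,:,::-1])
    C=cloud(n,d,d>0,s);v,u=np.nonzero(d>0);I=im[v,u].astype(int)
    G=(I[:,1]>I[:,0]*1.6)&(I[:,1]>I[:,2]*1.5)&(np.hypot(C[:,0]-505,C[:,1]-13)<85)&(C[:,2]>26)&(C[:,2]<60)
    if G.sum()>30: print(n,'brush',G.sum(),rect(C[G][:,:2]))
    T=C[(C[:,2]>74)&(C[:,2]<92)&(np.hypot(C[:,0]-490,C[:,1]+124)<70)]
    if len(T): print('tub',len(T),rect(T[:,:2]))
    T=C[(C[:,2]>108)&(C[:,2]<128)&(np.hypot(C[:,0]-602,C[:,1]+137)<45)]
    if len(T): print('bar',len(T),rect(T[:,:2]),np.median(T,axis=0))
    T=C[(C[:,2]>20)&(C[:,2]<73)&(np.hypot(C[:,0]-602,C[:,1]+137)<50)]
    if len(T): print('basket',len(T),enc(T[:,:2]))
    T=C[(C[:,2]>180)&(C[:,2]<200)&(np.hypot(C[:,0]-522,C[:,1]-159)<40)]
    if len(T): print('cup on cap',len(T),enc(T[:,:2]),np.median(T,axis=0))
    T=C[(C[:,2]>3)&(C[:,2]<14)&(np.hypot(C[:,0]-522,C[:,1]-159)<75)&(I.mean(1)<110)]
    if len(T): print('tray',len(T),enc(T[:,:2]))
    if n!='wrist':
      for th,p in dict(mug=(679,0),softener=(762,-241),stain=(766,242)).items():
        for r in finder.tip_of(n,th)[:1]: print(th,r['p'],tow(n,r['at']).round(1))
E
```

```text
t 39.0 pos [ 602.7 -138.2  322.4] yaw 36.6 shift m [-0.283   0.041  -0.0117] twist None j7 61.5 F [ 1.  -0.7 -0.5] gap 69.7
t: 40.1
ee_pos: [399.9, -337.4, 318.0]
tcp_rot: [[0.804, 0.595, -0.001], [0.595, -0.804, -0.0], [-0.0, -0.0, -1.0]]
ft_force: [-0.4, 0.6, -0.5]
finger_gap: 69.8
wrist brush 833 (array([508.4, -33.9]), array([56.3, 28.3]), 35.8)
tub 11445 (array([ 489.2, -124.6]), array([110.6, 109. ]), 83.1)
bar 198 (array([ 611.7, -157.2]), array([ 5.9, 36.2]), 38.7) [ 616.52782367 -163.82242459  118.38938229]
basket 3961 (array([ 601.7, -138. ]), 42.1)
top brush 592 (array([503.2,  13.3]), array([112.6,  41.9]), 83.5)
tub 1520 (array([ 488.9, -123.3]), array([110.2, 109. ]), 83.1)
bar 112 (array([ 601.5, -136.2]), array([ 9.9, 80.3]), 37.0) [ 601.43716176 -135.22117421  120.45738744]
basket 388 (array([ 601.9, -135.6]), 42.3)
cup on cap 381 (array([522.3, 159.4]), 27.6) [522.38623028 159.47440404 186.72908028]
tray 709 (array([516. , 157.8]), 69.9)
mug 0.92 [680.9   1.9   1.2]
softener 0.76 [ 760.9 -243.3    2.6]
scene brush 485 (array([508.2,  11.8]), array([113. ,  42.7]), 82.4)
tub 1183 (array([ 490.7, -124.5]), array([109.3, 108.5]), 83.4)
bar 135 (array([ 603.8, -138. ]), array([12. , 79.2]), 35.5) [ 605.37053025 -138.94502036  117.42637344]
basket 612 (array([ 604. , -137.3]), 43.1)
cup on cap 254 (array([524.8, 156.6]), 29.6) [526.80727261 157.31603888 183.7376546 ]
tray 435 (array([525.1, 156.7]), 64.8)
mug 0.62 [679.9  -2.2  -2.5]
softener 0.88 [ 760.8 -240.8   -1.5]
stain 0.66 [768.  238.3  -3.8]
```

View pics/top11.png

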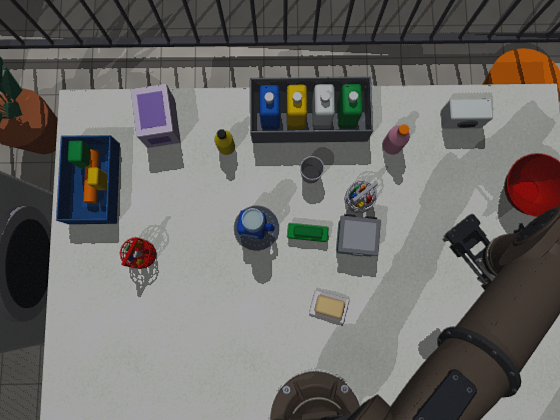

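View pics/scene11.png

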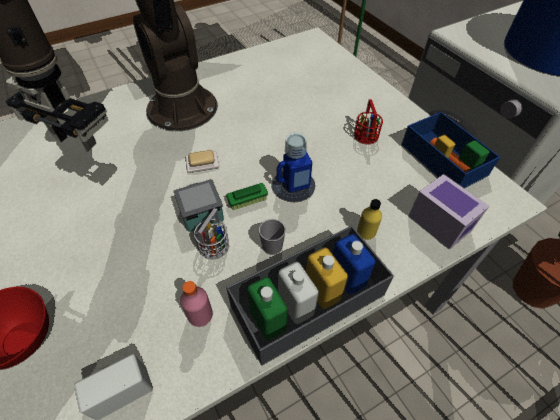

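```bash
python3 - <<'E'
from station import robot
print(robot.job_done())
E
```

```text
the job is handed in; nothing more can be done
None
```

The shelf is laid out and handed in at about 41 s of the 120 s, in the order asked: jug, cup, brush, basket. At hand-in the gripper was open, well clear of everything.

- **Jug:** it stands upright on the drip tray, with its cap within about 1 mm of the tray's centre.
- **Cup:** it is upside down over the jug's cap. Its top measures 186.7 mm against 186 mm expected, so it is fully seated.
- **Brush:** it lies bristles down in the gap, in line with the tray and tub to within about 1–2 mm and 1°. It has roughly 24 mm clear at each end.
- **Basket:** the stainless one (not the red look-alike) stands upright behind the tub, centred to about 0.5 mm. It is about 22 mm from the tub's back face, which is about 16 mm beyond the hinge barrels.
- **Mug, softener and stain remover:** the last checks put all three where they started, within the finder's error.

**Checks that failed or disagreed:**
- The top and scene cameras differ by 2–5 mm in absolute position. I used distances measured within one camera, and those agree.
- The last fit of the tray's outline from the top camera was spoiled by shadow and the jug covering it, so I relied on the earlier unobstructed fit.
- In the last top picture the finder did not report the stain bottle. The bottle can be seen in that picture, and the scene camera's reading confirms it.

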